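# Hang the dot target, kick the prop leg down and hold the target stand upright

## Task

Lift the folded white dot target off its storage rail by its tab, hang it over the middle of the top bar of the leaning target stand and let go of it. Then push the stand's prop leg up over its top dead centre so that it drops down behind the frame; only after that take the frame by its top bar, bring it upright with the target still hanging on it, and finish while still holding the bar so that the frame stays upright and still: it is front-heavy and would tip forward by itself. Do not let the frame tip over to the front, and leave the other things on the table where they are.

Things in the scene. Friction and masses are not known exactly. Their poses are not given: they have to be found in the camera images.
- stand: Target stand, fixed; origin on the table under the hinge axis of its frame. +x = its back (the frame leans there at the start), y along the hinge, z up; sizes in mm. Base plate 10 thick, x -80 to 150, y -180 to 145. Hinge axis along y at z 35. Frame of 12 mm tube: uprights at y +-125, a ballast ledge low in front (60 above the hinge at most), open above it.
- frame (a joint): Lean of the frame about its hinge, rad: 0 upright, + leaning to the stand's back (+x), - tipping to the front. Stops at 0.4 (rests there at the start) and -0.5. Swings freely; upright with the target hung and leg down it falls forward unless held (about 1 N at the bar holds it).
- topbar (a point): The frame's round top bar, 12 mm dia, along its y from -125 to 125; origin at its middle; turns with the frame (z along the uprights). It lies 25 mm to the front (-x) and 185 mm up from the hinge axis in the frame's turning axes, so 220 mm above the table when upright. Free to grip beside the hung target, e.g. at y = 85.
- leg (a joint): Prop leg on the frame's outer -y side, rad: 0 stowed, pointing up and 0.4 rad to the front of vertical (frame leaning 0.4); + turns it over the top to the back. Moved by gravity only: once past vertical (0.4) it falls, lightly damped, until its foot lands on the base plate at about 2.9. As the frame is brought upright it drops to its stop at 3.4, foot 2 mm above the plate.
- leg_hub (a point): Pivot of the prop leg: 100 mm up the frame from the hinge axis, at y = -160 mm of the stand. Hub disc 34 mm dia.
- leg_foot (a point): Centre of the leg's rubber foot, a roller 16 mm dia and 40 mm long along y, 134 mm from the hub; the leg between is a 12 mm round rod.
- rack: Storage rail, fixed: round bar 12 mm dia along its y, 200 mm long, on two end posts, bar axis 140 mm above the table; origin on the table under the bar's middle. The target hangs on it at the start.
- target_seat (a point): Point of the dot target on the axis of the bar it hangs on. The target (about 150 g) is a folded white plate: a 45-degree ridge rests on the bar and centres itself, two flat faces 80 mm wide (y) hang on both sides to 59 mm below this point, 27 mm apart inside, 39 outside over their hemmed edges. x across the bar, z up.
- target_tab (a point): Centre of the target's upright grip tab over the ridge: 10 mm thick (x), 36 wide (y), 40 high; 29.5 mm above target_seat.
- lens_long_center (a point): black microscope objective, 33 mm dia x 60 mm high, standing; its centre. Bystander.
- lens_short_center (a point): black microscope objective, 33 mm dia x 45 mm high, standing; its centre. Bystander.
- bottle_center (a point): clear wash bottle, 54 mm dia x 130 high; its centre. Bystander.
- post_center (a point): steel post 100 high on a 56 dia foot; half-way up. Bystander.
- driver_grip (a point): screwdriver lying on the table; middle of its handle. Bystander.
Mind the look-alikes: they are no part of the job. What is shaped like the part that bears target_seat but purple or red is not meant.

How it is judged:
On the way, in this order (a step that is already met when the one before it is completed fails the run):
1. the dot target hangs on the stand's top bar, let go, with the frame still leaning back (y of target_seat in the frame of topbar between -0.08 and 0.08 m and distance between target_seat and topbar below 0.081 m and x of target_seat in the frame of topbar between -0.008 and 0.008 m and z of target_seat in the frame of topbar between -0.008 and 0.008 m and angle between target_seat's own z axis and vertical below 0.35 rad and contact force between the fingers and target below 0.1 N and value of joint frame above 0.3 rad), for 0.3 s.
2. the prop leg has gone over centre and is down behind the frame, the frame still leaning back (value of joint leg above 2.4 rad and value of joint frame above 0.3 rad), for 0.2 s.
3. the frame is upright, held by its top bar (value of joint frame between -0.07 and 0.07 rad and contact force between the fingers and frame_c0 above 0.5 N), for 0.2 s.
At the end, for the whole second after the job is handed in: Frame within 0.08 rad of upright and still, fingers pressing on its top bar (over 0.3 N), prop leg down (over 3.1 rad), target hanging on the top bar (seat within 8 mm of its axis, 80 mm of its middle, tilt under 0.35 rad) and not touched by the fingers (y of target_seat in the frame of topbar between -0.08 and 0.08 m and distance between target_seat and topbar below 0.081 m and x of target_seat in the frame of topbar between -0.008 and 0.008 m and z of target_seat in the frame of topbar between -0.008 and 0.008 m and angle between target_seat's own z axis and vertical below 0.35 rad and value of joint frame between -0.08 and 0.08 rad and velocity of joint frame between -0.1 and 0.1 rad/s and value of joint leg above 3.1 rad and contact force between the fingers and frame_c0 above 0.3 N and contact force between the fingers and target below 0.3 N); the arm keeps its last pose, push and grip.
It fails at once if the frame tips over to the front (past 0.25 rad) (value of joint frame below -0.25 rad).
It fails at once if another thing on the table is pushed more than 30 mm (distance of any of lens_long_center, lens_short_center, bottle_center, post_center, driver_grip from where it was at the start of the episode above 0.03 m).
It also fails if it takes over 58 s, if anything falls off the work surface, if the arm or the gripper's body presses on something with over 40 N, if the wrist force passes 120 N, or if a joint passes its speed limit or range.

## Robot

A 6-joint arm with a two-finger parallel gripper is mounted at the origin on the work surface. World frame = base frame: x ahead of the robot, y to its left, z up, the work surface at z = 0. Lengths are in m, angles in rad, forces in N, time in s.
With the tool pointing down it reaches from about 0.275 to 0.875 m from the base axis. Payload 12.5 kg.
Tool frame: the origin (TCP) lies at the very end of the fingers, on their centre line; the grasp point (between the pads) lies 19 mm behind it; x points along the fingers, y is the direction in which the jaws open and shut, and the axes are right-handed (so a half turn about x gives the same grasp; the last joint's range is limited). The gripper opens to 85 mm and grips with 20 to 120 N. Pads are 22 mm wide; open, the fingers measure 114 mm over their backs; the gripper's body (76 mm by 85 mm) begins 54 mm behind the grasp point. The pads swing forward as they close: fully open they stand 13 mm farther back than shut.
Start: joints at [-1.195, 0.351, 1.652, -0, 1.139, -0.085], TCP at [0.245, -0.493, 0.231] pointing down, gripper open.
Joint ranges: [-2.75, 2.75], [-0.79, 2.1], [0.01, 2.65], [-1.57, 4.71], [0.07, 3.14], [-2.87, 2.87]. Speed limits (rad/s): [2.22, 2.22, 2.79, 3.14, 3.14, 3.14].

## Interface

Orientations are given as a 3x3 rotation matrix whose columns are the frame's x, y, z axes.
In Python, from bench import manip gives the robot as it stands. Calls block until the motion is done:
- manip.move_ptp(position, orientation): joint-space move of the TCP to a pose.
- manip.move_l(position, attitude=None, max_speed=0.15): straight line of the TCP; attitude=None keeps the orientation; max_speed is the mean speed in m/s.
- manip.move_j(angles): joint-space move.
- manip.set_gripper(opening, effort=None): opening from 0.0 (shut) to 1.0 (fully open); effort is the grip in N (None keeps the last); returns when the fingers have stopped.
- manip.dwell(seconds).
- manip.inverse_kinematics(position, orientation): joint angles nearest the present ones, or None.
- manip.grab_frame(name): name is "scene" or "top"; returns (picture, depth): 420x560x3 uint8, red, green, blue; 420x560 float32, m along the optical axis (not along the pixel's ray), 0 where there is no reading.
- manip.get_calibration(name): a dict with "camera_matrix" (3x3 intrinsics, pixels), "R" (3x3) and "t" (3): a world point X has camera coordinates R X + t. Camera axes: x right, y down, z forward; pixel columns grow to the right and rows downward; lengths in m; the calibration is good to about 2 mm. A picture is of the moment at which its call begins. get_calibration takes no time and is no camera call.
A pose or a line that the arm cannot do raises manip.Unreachable and nothing moves.
- manip.sign_off(): hands the job in, once; it reports no verdict.
Trained networks look in the newest picture that a camera, given by its name, has taken for a name from the list of things; names that differ only in an ending like _2 or _b are one class to them, and where a whole thing is asked for, a point or a joint stands for the part that bears it (a point fixed in the world has none). Each returns a list of dicts, best first, with "confidence" (0 to 1); they miss things now and then, are a little off and sometimes report something else, mostly with a low value. They report only what shows in the picture. A call takes as long as a camera call. They do not tell look-alikes from the thing itself.
- manip.look_for(camera, name): "at" ([x, y, z] in m, in world coordinates, good to about 4 mm: the middle of the surface that is visible of it).
Readings, each from a call of its own:
- manip.current_time(): time.
- manip.current_qpos(): joint angles.
- manip.current_joint_vel(): joint speeds.
- manip.current_joint_torque(): joint torques, N m.
- manip.current_ee_pos(): TCP position.
- manip.current_tcp_rot(): TCP orientation.
- manip.current_force(): force on the tool from outside, world axes, zero at the start.
- manip.current_ft_torque(): the same for the moment, N m.
- manip.current_grip_width(): opening from 0.0 (shut) to 1.0 (fully open).
Only numpy, scipy, OpenCV 4.12 (cv2) and the standard library are available. Lean on these libraries where they do the work, as an engineer would, in place of code of your own. Each camera call takes 0.05 s, during which the arm holds its last target. There are 200 camera calls.

## Working session

There is one attempt and no reset: what is moved stays moved. The work goes in short steps, each a Python script; the robot and the scene stay as the last script left them, time stands still between calls to the robot, and variables do not carry over. Pictures are saved under pics/ and viewed, on a budget of 10 in all, crops included, one or two more only if the job needs it, and the job is handed in when it is done.

```bash
mkdir -p pics; ls; cat > h.py <<'E'
import numpy as np, cv2
from bench import manip as m
def snap(n,f):
    p,d=m.grab_frame(n); cv2.imwrite(f'pics/{f}.png',p[:,:,::-1]); np.save(f'pics/{f}.npy',d); return p,d
def world(n,u,v,d):
    c=m.get_calibration(n); K=np.array(c['camera_matrix']);R=np.array(c['R']);t=np.array(c['t'])
    u,v,d=np.broadcast_arrays(u,v,d)
    X=np.stack([(u-K[0,2])/K[0,0]*d,(v-K[1,2])/K[1,1]*d,d],-1)
    return (X-t)@R
E
python3 - <<'E'
from h import *
a,_=snap('scene','s0');b,_=snap('top','t0')
cv2.imwrite('pics/both.png',cv2.resize(np.vstack([a,b])[:,:,::-1],None,fx=.7,fy=.7))
for c in('scene','top'):
  K=m.get_calibration(c); print(c,-np.array(K['R']).T@K['t'],np.array(K['R'])[2])
  for n in ['stand','rack','target_seat','target_tab','topbar','leg_hub','leg_foot','lens_long_center','lens_short_center','bottle_center','post_center','driver_grip']:
    print(n,[(np.round(r['at'],3).tolist(),round(r['confidence'],2)) for r in m.look_for(c,n)[:4]])
print(m.current_time())
E
```

```text
pics
scene [ 1.28809596 -0.27486216  0.69818959] [-0.75972215  0.38252608 -0.52582892]
stand [([0.585, -0.092, 0.011], 0.75), ([0.328, -0.246, 0.022], 0.28)]
rack [([0.469, 0.271, 0.037], 0.83)]
target_seat [([0.587, 0.18, 0.048], 0.95), ([0.374, 0.32, 0.039], 0.92), ([0.57, 0.515, 0.055], 0.92), ([0.373, 0.51, 0.052], 0.62)]
target_tab [([0.57, 0.518, 0.053], 0.96), ([0.474, 0.34, 0.128], 0.91), ([0.375, 0.318, 0.042], 0.91), ([0.584, 0.176, 0.05], 0.76)]
topbar [([0.562, -0.097, 0.112], 0.85)]
leg_hub [([0.539, -0.214, 0.201], 0.74)]
leg_foot [([0.536, -0.214, 0.201], 0.82)]
lens_long_center [([0.687, 0.262, 0.041], 0.65)]
lens_short_center [([0.34, 0.204, 0.04], 0.56)]
bottle_center [([0.651, 0.387, 0.067], 0.72)]
post_center [([0.748, 0.166, 0.009], 0.68), ([0.533, -0.212, 0.2], 0.3)]
driver_grip [([0.325, -0.245, 0.022], 0.6)]
top [0.26807116 0.09954944 1.41849202] [ 2.03740419e-01 -7.37022905e-04 -9.79024667e-01]
stand [([0.558, -0.076, 0.009], 0.7)]
rack [([0.453, 0.251, 0.009], 0.67)]
target_seat [([0.568, 0.179, 0.059], 0.96), ([0.451, 0.338, 0.143], 0.94), ([0.355, 0.502, 0.061], 0.62), ([0.551, 0.505, 0.059], 0.6)]
target_tab [([0.359, 0.502, 0.06], 0.89), ([0.569, 0.178, 0.06], 0.89), ([0.452, 0.341, 0.144], 0.8), ([0.358, 0.32, 0.061], 0.79)]
topbar [([0.558, -0.079, 0.105], 0.98)]
leg_hub [([0.517, -0.208, 0.25], 0.49)]
leg_foot [([0.518, -0.21, 0.252], 0.6)]
lens_long_center [([0.676, 0.269, 0.048], 0.61)]
lens_short_center [([0.329, 0.196, 0.037], 0.64), ([0.517, -0.213, 0.252], 0.18)]
bottle_center [([0.62, 0.391, 0.087], 0.63), ([0.33, 0.201, 0.033], 0.25)]
post_center [([0.452, 0.254, 0.01], 0.48), ([0.735, 0.167, 0.006], 0.47)]
driver_grip [([0.332, -0.245, 0.024], 0.63)]
1.3
```

View pics/s0.png

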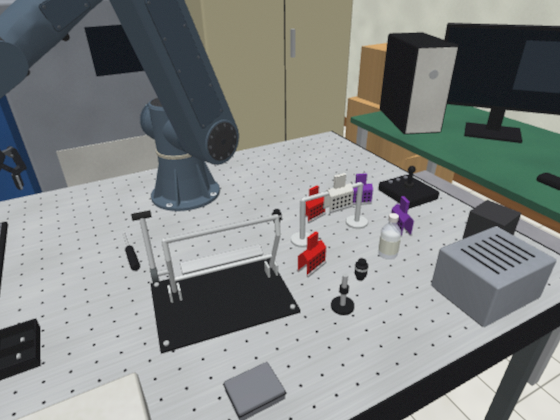

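View pics/t0.png

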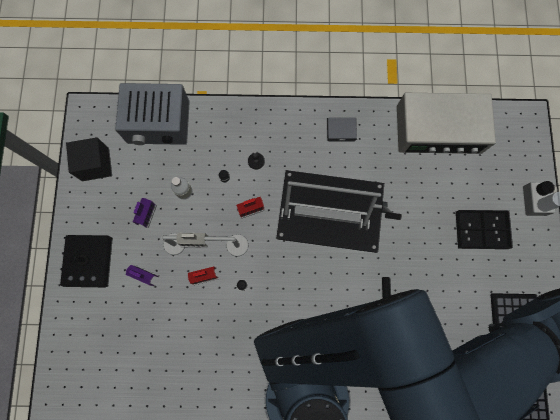

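The white target hangs on the rack bar (scene ≈ (340,198), top ≈ (188,239)). The lookalikes are red at top (250,206) and (202,275), and purple at (143,212) and (141,275). Next I'll take the point cloud and one enlarged crop.

```bash
python3 - <<'E'
from h import *
a=cv2.imread('pics/s0.png');b=cv2.imread('pics/t0.png')
cv2.imwrite('pics/crop.png',np.vstack([np.hstack([cv2.resize(a[160:260,285:405],(400,333)),cv2.resize(a[200:345,120:300],(400,333))]),np.hstack([cv2.resize(b[190:300,120:260],(400,300)),cv2.resize(b[165:255,275:410],(400,300))])])[:600] )
v,u=np.mgrid[:420,:560]
for n,f in(('scene','s0'),('top','t0')):
  d=np.load(f'pics/{f}.npy');P=world(n,u,v,d);img=a if n=='scene' else b
  ok=d>0
  def box(x0,x1,y0,y1,z0,z1): return ok&(P[...,0]>x0)&(P[...,0]<x1)&(P[...,1]>y0)&(P[...,1]<y1)&(P[...,2]>z0)&(P[...,2]<z1)
  def fit(s,mk,ax):
    Q=P[mk]; 
    if len(Q)<5: print(s,len(Q));return
    c=np.median(Q,0); w=np.linalg.svd(Q-Q.mean(0))[2][0] if len(Q)<5000 else 0
    print(n,s,len(Q),'med',c.round(4),'min',Q.min(0).round(3),'max',Q.max(0).round(3),'dir',np.round(w,3))
  fit('table',box(.3,.8,-.1,.1,-.05,.005),0)
  fit('topbar',box(.4,.75,-.17,.1,.19,.235),1)
  fit('leg',box(.4,.75,-.3,-.17,.13,.3),2)
  fit('rackbar',box(.35,.6,.1,.5,.135,.16),1)
  fit('tab',box(.35,.6,.2,.5,.163,.22),1)
  fit('targetwhite',box(.35,.6,.25,.45,.1,.22)&(img.min(-1)>150),1)
  # black base plate
  k=box(.4,.85,-.35,.2,.004,.016)&(img.max(-1)<60)
  Q=P[k][:,:2].astype('f4'); print('plate',len(Q),cv2.minAreaRect(Q*1000), np.median(P[k][:,2]))
E
```

```text
scene table 4876 med [ 0.7249 -0.0014 -0.001 ] min [ 0.3   -0.1   -0.006] max [0.8   0.1   0.005] dir [ 1.    -0.012  0.   ]
scene topbar 648 med [ 0.5968 -0.048   0.2171] min [ 0.576 -0.17   0.19 ] max [0.618 0.072 0.222] dir [-0.127 -0.992  0.022]
scene leg 751 med [ 0.5514 -0.2093  0.1971] min [ 0.506 -0.23   0.13 ] max [ 0.592 -0.17   0.259] dir [ 0.494  0.09  -0.865]
scene rackbar 369 med [0.4653 0.33   0.1428] min [0.451 0.215 0.135] max [0.478 0.432 0.16 ] dir [0.023 1.    0.016]
scene tab 113 med [0.4642 0.3426 0.1785] min [0.454 0.326 0.163] max [0.468 0.364 0.191] dir [-0.107 -0.991 -0.075]
scene targetwhite 303 med [0.466  0.3425 0.1439] min [0.451 0.25  0.132] max [0.478 0.424 0.191] dir [-0.025 -0.999 -0.02 ]
plate 8143 ((600.6874389648438, -13.510467529296875), (471.7796936035156, 245.37803649902344), 76.79618835449219) 0.008937372643977015
top table 5462 med [ 0.4383  0.0056 -0.0006] min [ 0.3   -0.1   -0.011] max [0.8   0.1   0.005] dir 0
top topbar 373 med [ 0.5916 -0.0494  0.219 ] min [ 0.572 -0.17   0.21 ] max [0.611 0.067 0.229] dir [-0.12  -0.993  0.002]
top leg 263 med [ 0.5502 -0.208   0.2157] min [ 0.5   -0.232  0.13 ] max [ 0.583 -0.17   0.262] dir [-0.443 -0.085  0.892]
top rackbar 423 med [0.4564 0.325  0.1434] min [0.443 0.216 0.135] max [0.474 0.43  0.156] dir [-0.005  1.    -0.006]
top tab 69 med [0.4566 0.3426 0.1866] min [0.453 0.325 0.164] max [0.463 0.362 0.193] dir [-0.02   0.995  0.093]
top targetwhite 13 med [0.4587 0.3431 0.1883] min [0.456 0.332 0.184] max [0.463 0.36  0.193] dir [-0.211  0.977  0.036]
plate 5171 ((632.8388671875, -62.00323486328125), (517.6983032226562, 409.3311462402344), 88.9193344116211) 0.009491151110369219
```

View pics/crop.png

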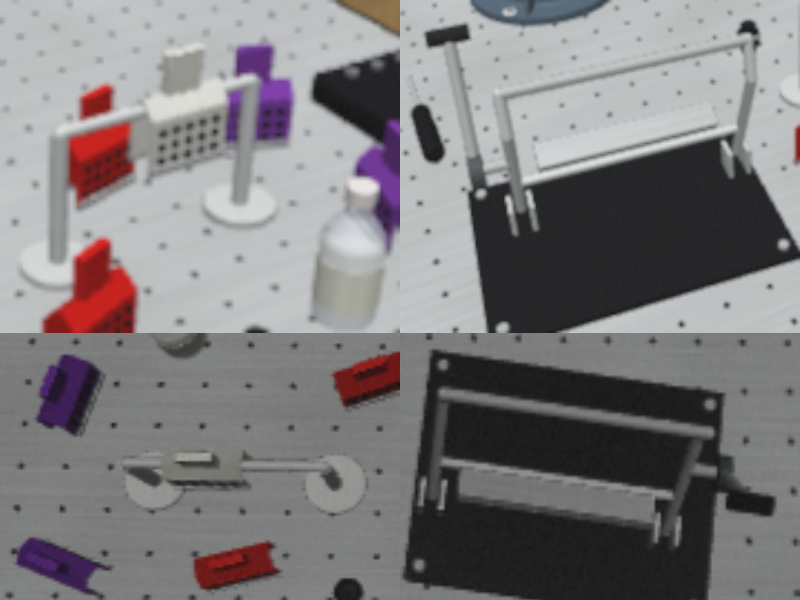

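White target confirmed by crop. The stand's back is +x (world) with a yaw of about -0.12. I'll refine the bar fit and plan the poses.

```bash
python3 - <<'E'
from h import *
v,u=np.mgrid[:420,:560]
for n,f in(('scene','s0'),('top','t0')):
  C=m.get_calibration(n); cam=-np.array(C['R']).T@C['t']
  d=np.load(f'pics/{f}.npy');P=world(n,u,v,d)
  def sel(x0,x1,y0,y1,z0,z1): return P[(d>0)&(P[...,0]>x0)&(P[...,0]<x1)&(P[...,1]>y0)&(P[...,1]<y1)&(P[...,2]>z0)&(P[...,2]<z1)]
  for s,Q,r in(('bar',sel(.54,.66,-.205,.12,.207,.235),.006),('rack',sel(.42,.5,.22,.315,.135,.152),.006),('foot',sel(.48,.54,-.26,-.17,.235,.27),.008)):
    w=np.linalg.svd(Q-Q.mean(0))[2][0]; w*=np.sign(w[1]); c=np.median(Q,0)
    k=cam-c; k-=w*(k@w); k/=np.linalg.norm(k)
    t=(Q-c)@w; ax=c-k*r*.85
    print(n,s,len(Q),'dir',w.round(3),'axis mid',(ax+w*(t.min()+t.max())/2).round(4),'len',np.ptp(t).round(3),'ctr',ax.round(4))
R=np.array(m.current_tcp_rot());print(R.round(3))
for p in ([.46,.343,.158],[.59,-.06,.25],[.5,-.21,.2]):
  for yaw in(0,-.123):
    for s in(1,-1):
      x=np.array([0,0,-1.]);y=s*np.array([np.cos(yaw),np.sin(yaw),0]);q=m.inverse_kinematics(p,np.stack([x,y,np.cross(x,y)],1));print(p,yaw,s,None if q is None else np.round(q,2))
E
```

```text
scene bar 675 dir [0.121 0.993 0.002] axis mid [ 0.5914 -0.0582  0.2144] len 0.262 ctr [ 0.5902 -0.0679  0.2144]
scene rack 140 dir [0.036 0.999 0.024] axis mid [0.46   0.2679 0.1393] len 0.095 ctr [0.4601 0.269  0.1394]
scene foot 174 dir [ 0.13   0.991 -0.008] axis mid [ 0.5119 -0.2096  0.2488] len 0.04 ctr [ 0.5119 -0.21    0.2488]
top bar 402 dir [ 0.12   0.993 -0.002] axis mid [ 0.5914 -0.0602  0.2141] len 0.257 ctr [ 0.5914 -0.06    0.2141]
top rack 162 dir [ 0.005  1.    -0.008] axis mid [0.4581 0.2677 0.1388] len 0.093 ctr [0.4581 0.2766 0.1388]
top foot 99 dir [ 0.136  0.988 -0.069] axis mid [ 0.5108 -0.212   0.2501] len 0.041 ctr [ 0.5109 -0.211   0.2501]
[[-0.     0.445 -0.896]
 [ 0.    -0.896 -0.445]
 [-1.    -0.    -0.   ]]
[0.46, 0.343, 0.158] 0 1 [ 0.56  0.48  1.66 -0.    1.01  0.56]
[0.46, 0.343, 0.158] 0 -1 [ 0.56  0.48  1.66 -0.    1.01 -2.58]
[0.46, 0.343, 0.158] -0.123 1 [ 0.56  0.48  1.66 -0.    1.01  0.68]
[0.46, 0.343, 0.158] -0.123 -1 [ 0.56  0.48  1.66 -0.    1.01 -2.46]
[0.59, -0.06, 0.25] 0 1 [-0.18  0.41  1.51 -0.    1.22 -0.18]
[0.59, -0.06, 0.25] 0 -1 None
[0.59, -0.06, 0.25] -0.123 1 [-0.18  0.41  1.51 -0.    1.22 -0.06]
[0.59, -0.06, 0.25] -0.123 -1 None
[0.5, -0.21, 0.2] 0 1 [-0.48  0.37  1.7  -0.    1.06 -0.48]
[0.5, -0.21, 0.2] 0 -1 [-0.48  0.37  1.7  -0.    1.06  2.66]
[0.5, -0.21, 0.2] -0.123 1 [-0.48  0.37  1.7  -0.    1.06 -0.36]
[0.5, -0.21, 0.2] -0.123 -1 [-0.48  0.37  1.7  -0.    1.06  2.78]
```

```bash
cat >> h.py <<'E'
def down(yaw):
    x=np.array([0,0,-1.]);y=np.array([np.cos(yaw),np.sin(yaw),0]);return np.stack([x,y,np.cross(x,y)],1)
YS=-.1208
xs=np.array([np.cos(YS),np.sin(YS),0]);ys=np.array([-np.sin(YS),np.cos(YS),0])
BAR=np.array([.5914,-.0592,.2145]); HINGE=BAR-.049*xs; HINGE[2]=.0345
RS=down(YS)
def st(x,y,z): return HINGE*[1,1,0]+x*xs+y*ys+np.array([0,0,z])
E
python3 - <<'E'
from h import *
p=np.array(m.current_ee_pos());m.move_l(p+[0,0,.15],max_speed=.3)
m.move_ptp([.459,.3435,.30],down(0))
m.set_gripper(.6)
m.move_l([.459,.3435,.158],max_speed=.15)
f0=np.array(m.current_force())
m.set_gripper(0,40)
print('grip',m.current_grip_width(),'f',f0.round(2),np.round(m.current_force(),2))
m.move_l([.459,.3435,.36],max_speed=.15)
m.dwell(.2);print(np.round(m.current_force(),2),np.round(m.current_ee_pos(),4),m.current_time())
p,d=snap('scene','s1')
cv2.imwrite('pics/c1.png',cv2.resize(p[60:260,240:440,::-1],(600,600)))
E
```

```text
grip 0.11392027934423221 f [-0.05 -0.14  0.61] [-1.38  0.06  5.8 ]
[-0.5   0.12 -2.29] [0.4589 0.3434 0.3595] 8.6667
```

View pics/c1.png

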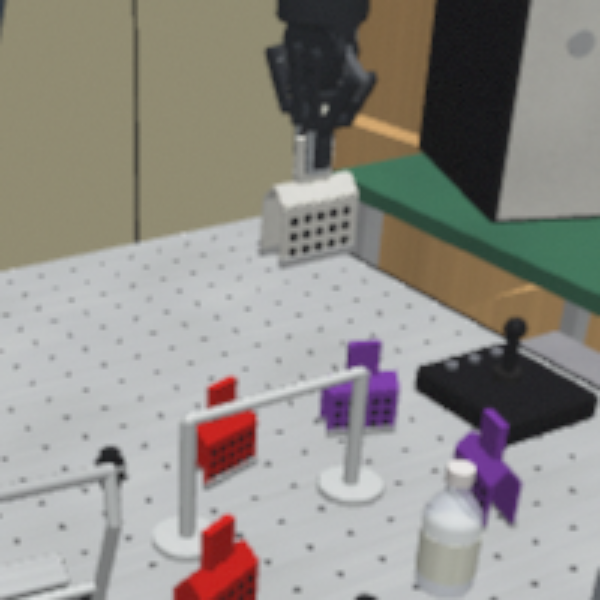

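The target is held upright at crop (310,215) and clear of the rail. Now I'll hang it over the bar.

```bash
python3 - <<'E'
from h import *
off=.0187
m.move_ptp(BAR+[0,0,off+.11],RS); m.dwell(.3)
f0=np.array(m.current_force()); print('f0',f0.round(2))
m.move_l(BAR+[0,0,off+.012],max_speed=.1)
print(np.round(m.current_force(),2))
z=.012
while z>-.008:
  z-=.002; m.move_l(BAR+[0,0,off+z],max_speed=.04)
  f=np.array(m.current_force())-f0; print(round(z,3),f.round(2))
  if f[2]>1.5: break
p,d=snap('scene','s2')
cv2.imwrite('pics/c2.png',cv2.resize(p[130:330,110:310,::-1],(600,600)));print(m.current_time())
E
```

```text
f0 [ 0.07 -0.06 -1.64]
[ 0.01  0.98 -1.1 ]
0.01 [ 0.18  1.07 -0.2 ]
0.008 [-0.37 -0.12  1.46]
0.006 [-0.11 -0.75 -0.24]
0.004 [0.31 0.16 0.31]
0.002 [-0.99 -0.4   0.08]
0.0 [-1.    0.79  5.66]
13.2667
```

View pics/c2.png

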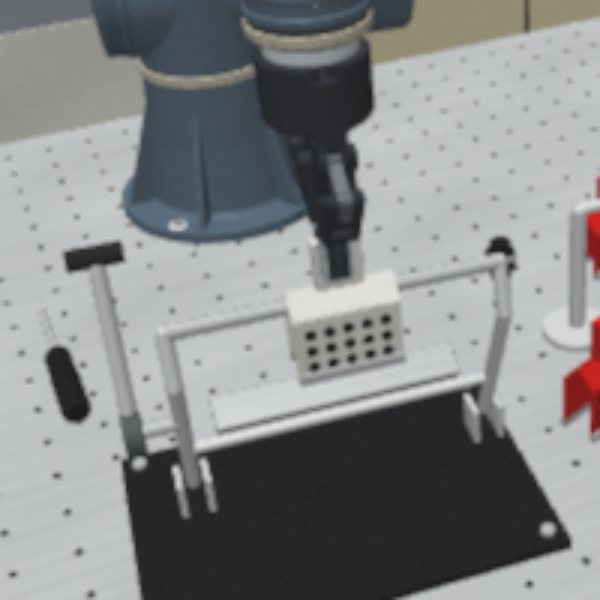

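Seat contact came at exactly the expected height, and the plate straddles the bar's middle. I'll release, check, then push the leg over.

```bash
python3 - <<'E'
from h import *
m.set_gripper(.5)
p=np.array(m.current_ee_pos()); m.move_l(p+[0,0,.12],max_speed=.12); m.dwell(.5)
p,d=snap('scene','s3')
v,u=np.mgrid[:420,:560];P=world('scene',u,v,d)
Q=P[(d>0)&(abs((P-BAR)@ys)<.045)&(abs((P-BAR)@xs)<.04)&(P[...,2]>.15)&(P[...,2]<.29)]
L=(Q-BAR)@np.stack([xs,ys,[0,0,1]],1); print('target local min/max',L.min(0).round(3),L.max(0).round(3))
T=L[L[:,2]>.015];print('tab',len(T),np.median(T,0).round(4),T.min(0).round(3),T.max(0).round(3)); print(m.current_time())
m.set_gripper(0)
m.move_ptp(st(-.085,-.160,.33),RS)
m.move_l(st(-.085,-.160,.222),max_speed=.2)
cv2.imwrite('pics/c3.png',cv2.resize(snap('scene','s4')[0][130:330,110:310,::-1],(600,600)))
print(m.current_time())
E
```

```text
target local min/max [-0.015 -0.045 -0.06 ] [0.022 0.045 0.052]
tab 270 [0.0051 0.002  0.0349] [-0.004 -0.015  0.015] [0.009 0.021 0.052]
15.3833
17.4583
```

View pics/c3.png

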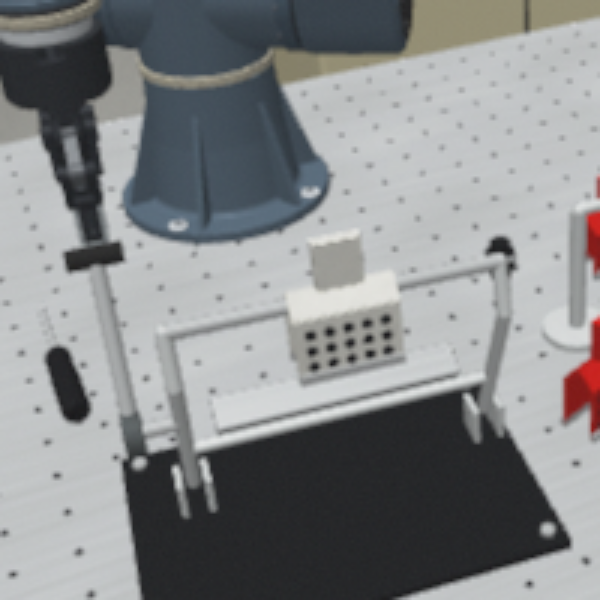

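The target hangs freely, with the tab centred over the bar. The closed fingers are at crop (90,220), behind the foot at (95,257). Pushing over.

```bash
python3 - <<'E'
from h import *
m.move_l(st(.045,-.160,.222),max_speed=.1)
print(np.round(m.current_force(),2))
m.dwell(.3)
m.move_l(st(.0,-.160,.30),max_speed=.2)
m.move_l(st(.0,-.160,.36),max_speed=.2)
m.dwell(1)
cv2.imwrite('pics/c5.png',cv2.resize(snap('scene','s5')[0][130:330,110:310,::-1],(600,600)))
for c in('scene',): print([(np.round(r['at'],3),r['confidence']) for r in m.look_for(c,'leg_foot')])
print(m.current_time(), 'foot expected ~',st(.039+.134*np.sin(2.5),-.16,.127+.134*np.cos(2.5)))
E
```

```text
[ 0.69 -0.38  0.07]
[(array([ 0.609, -0.225,  0.063]), 0.64)]
21.3583 foot expected ~ [ 0.6418027  -0.22649299  0.01964676]
```

View pics/c5.png

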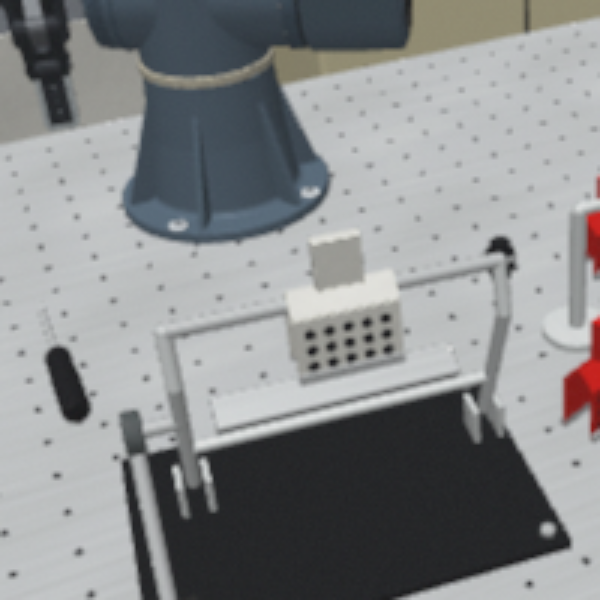

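The leg is over and down behind the frame: the hub is at crop (132,430), with the rod running down to the plate. Now I'll grip the bar at y=+90 and raise it along the arc.

```bash
python3 - <<'E'
from h import *
def bar(th,y=.09):
    return st(-.025*np.cos(th)+.185*np.sin(th),y,HINGE[2]+.185*np.cos(th)+.025*np.sin(th))
o=np.array([0,0,-.019])
print(bar(.4,0),BAR)
m.move_ptp(bar(.4)+[0,0,.13],RS); m.set_gripper(.5)
m.move_l(bar(.4)+o,max_speed=.12); print(np.round(m.current_force(),2))
m.set_gripper(0,30); print('grip',m.current_grip_width(),np.round(m.current_force(),2),m.current_time())
for th in np.linspace(.4,0,9)[1:]:
    m.move_l(bar(th)+o,max_speed=.05); print(round(th,2),np.round(m.current_force(),2))
m.dwell(.5)
a,_=snap('scene','s6');cv2.imwrite('pics/c6.png',cv2.resize(a[130:330,110:310,::-1],(600,600)))
v,u=np.mgrid[:420,:560];P=world('scene',u,v,_)
for nm,lo,hi in(('bar',-.11,-.055),('tab',-.045,.045)):
  B=bar(0,0);L=(P-B)@np.stack([xs,ys,[0,0,1]],1)
  Q=L[(_>0)&(L[...,1]>lo)&(L[...,1]<hi)&(abs(L[...,0])<.06)&(L[...,2]>(-.015 if nm=='bar' else .015))&(L[...,2]<.07)];print(nm,len(Q),np.median(Q,0).round(4),Q.min(0).round(3),Q.max(0).round(3))
print(m.current_grip_width(),m.current_time())
E
```

```text
[ 0.59141575 -0.05920191  0.21463174] [ 0.5914 -0.0592  0.2145]
[-0.43 -0.23 -0.04]
grip 0.12462673177525256 [-4.81  0.38  5.89] 24.6167
0.35 [-1.87  1.01  3.48]
0.3 [-1.59 -0.2   5.64]
0.25 [-0.3   0.64  4.06]
0.2 [-2.54 -0.01  2.98]
0.15 [-2.19 -0.72  3.28]
0.1 [-3.28 -0.59  0.94]
0.05 [-0.8  -0.56  0.76]
0.0 [ 1.   -0.91 -0.87]
bar 131 [ 0.0051 -0.083   0.0027] [-0.001 -0.11  -0.006] [ 0.009 -0.055  0.007]
tab 243 [0.0042 0.002  0.0343] [-0.006 -0.015  0.015] [0.009 0.021 0.051]
0.12728786663584327 27.8333
```

View pics/c6.png

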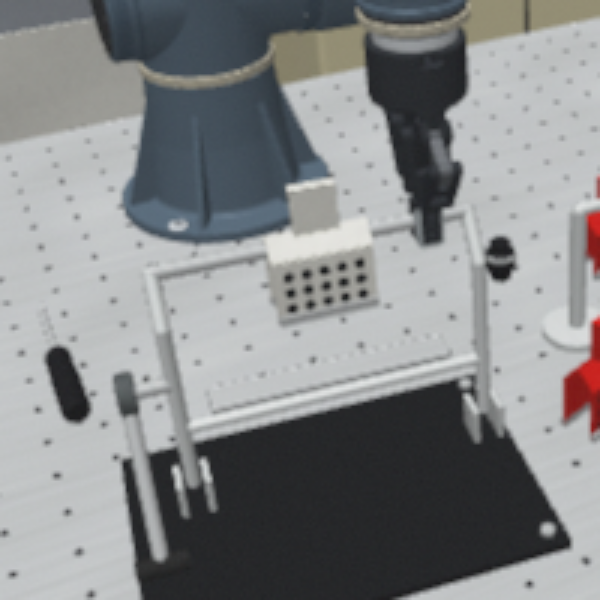

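The bar reads within 1 mm of the upright pose and the target hangs centred. One last check on the leg foot, then hand in.

```bash
python3 - <<'E'
from h import *
a,d=snap('scene','s7');v,u=np.mgrid[:420,:560];P=world('scene',u,v,d)
L=(P-st(0,0,0))@np.stack([xs,ys,[0,0,1]],1)
Q=L[(d>0)&(abs(L[...,1]+.16)<.012)&(L[...,2]>.035)&(L[...,2]<.12)]
k=np.polyfit(Q[:,2],Q[:,0],1); ang=np.pi+np.arctan(k[0])+.8
print('leg ~',ang,'x at z=.02:',np.polyval(k,.02),'exp ~.075 at 3.4; grip',m.current_grip_width(),m.current_force())
if ang>3.2: m.sign_off(); print('handed in',m.current_time())
E
```

```text
leg ~ 3.8404288232097565 x at z=.02: -0.32232699767021505 exp ~.075 at 3.4; grip 0.12748262646288558 [ 1.3686988  -0.69152669  0.20554166]
the job is handed in; nothing more can be done
the job is handed in; nothing more can be done
```

I handed the job in. The target hangs on the stand's top bar, the leg is down behind the frame, and the gripper still holds the frame upright. The sign-off gave no verdict, and one of my last checks failed.

**What was done:**
- I lifted the white target by its tab, hung it mid-bar and let it go.
- I pushed the leg over centre with closed fingers.
- I gripped the bar at y ≈ +90 mm with 30 N and raised the frame along its arc to upright, finishing about 28 s in.

**Last checks that held:**
- **Frame:** the bar's measured position was within about 1 mm of the upright pose, or roughly 0.01 rad of lean.
- **Target:** the tab was centred over the bar to about 1 mm across and 2 mm along it. The fingers were clear of it in the picture.
- **Grip:** it was steady at 0.127 with the bar between the pads.

**Check that failed:** my final numeric leg angle came out at 3.84 rad, past the 3.4 stop. The fitted foot position was also absurd (x −0.32 m against +0.07 m expected), probably because the fit picked up background points. My hand-in condition only asked for an angle above 3.2 rad, so it passed on a meaningless number.

The evidence for the leg is therefore only visual. The last viewed picture shows the foot low at the base plate behind the frame, but I did not independently measure its angle as above 3.1 rad. I also did not measure the bystanders again; the ones in view in the last crop looked unmoved.

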